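Fit a new bayonet cartridge in the countertop water filter

TASK

Fit the new blue-headed filter cartridge into the empty housing of the countertop water filter: feel for the slots so that its lugs drop in, press it gently down against its spring, turn it a quarter turn clockwise until it catches, and let it spring up into the catch. Only when it is locked, open the water by swinging the blue valve lever fully round to the right. Leave the beaker and the tub beside it alone and do not force the cartridge.

Things in the scene. Friction and masses are not known exactly. Their poses are not given: they have to be found in the camera images.
- cartridge_grip (a point): Centre of the grip bar of the filter cartridge: blue bar 56 mm long (this point's x), 13 mm thick (y), reaching 14 mm above this point, on a blue head disc 72 mm across, 6 mm thick, whose upper face is 13.5 mm below this point. The cartridge stands upright on the worktop, z up, 118 mm tall, 0.2 to 0.33 kg, this point 104 mm above its foot. White body 50 mm across, tapering to 38 mm at the foot.
- cartridge_lugs (a point): On the cartridge's axis at mid-height of its two blue bayonet lugs, 35 mm below the grip point and 69 mm above the foot. The lugs stick out at both ends of x (under the ends of the bar) to 33.5 mm from the axis, 11 mm wide, 6 mm high, lower edges bevelled. Both halves are alike: it fits either way round.
- filter_unit: The countertop water filter, fixed to the worktop: white round housing 94 mm across at its left, white valve block 95 mm right of it, grey foot plate. Origin on the worktop under the axis of the housing, z up, -x its front, -y its right. Lengths below are in this frame. More than 45 N between cartridge and filter damages the seals.
- housing_rim (a point): Centre of the housing's open top, 125 mm up; mouth 81 mm across. Inside, 16 mm below the rim, a black bayonet insert with a 53 mm hole and two slots for the lugs (13 mm wide at the hole, reaching 36.5 mm from the axis). The insert floats: its height is off by up to 1.2 mm and its angle by up to 15 degrees, unmeasured. Lugs that miss the slots rest on it, grip point about 147 mm up.
- insert_mark (a point): Black dot on the front of the rim. The slots lie roughly along this line (the filter's x), front and back, within 15 degrees either way; the lugs have about 2.5 degrees of play in them. Found slots let the cartridge drop 8 mm further than lugs that rest on the insert.
- seat (a point): Spring plunger in the housing, on the axis, which the foot meets when the lugs are in the slots (grip point about 139 mm up). It pushes back with 6 N at first, plus 1.2 N per mm. Pressed 6 mm down the lugs are clear below the 8 mm thick ledge and can turn, clockwise from above only; 8 mm down is a hard seat. Press with about 15 N and keep it pressed while turning.
- lock_mark (a point): Blue dot on the left of the rim: when locked, the bar lies within 15 degrees of this line (the filter's y). After about 90 degrees clockwise from the slots the lugs meet a stop; let up there, and the spring lifts the cartridge 4 to 6 mm into the catch pockets (3 degrees of play), grip point about 137 mm up. It then can neither rise nor turn back.
- valve_grip (a point): Middle of the blue grip (34 mm long, 14 mm wide, 18 mm high) at the end of the valve lever, 58 mm from its upright pivot, which stands 95 mm to the right (-y) of the housing axis, at height 114 mm above the worktop. The block below it ends 90 mm above the worktop.
- valve (a joint): Angle of the valve lever: near 0 closed (lever points to the front, -x of the filter), 1.57 fully open at its stop (points to the right, -y of the filter), turning counterclockwise seen from above. About 0.06 Nm of friction; it stays where it is left.
- teal_beaker: Teal plastic beaker, 67 mm across, 98 mm high, loose on the worktop near the cartridge; origin under its centre. Leave it alone.
- tablet_tub: Green lidded tub of dishwasher tablets, white lid, 57 mm across, 80 mm high, loose on the worktop near the cartridge; origin under its centre. Leave it alone.

How it is judged:
On the way, in this order (a step that is already met when the one before it is completed fails the run):
1. the cartridge is locked: turned a quarter turn and sprung up into the catch (z of cartridge_grip in the frame of filter_unit between 0.1349 and 0.1396 m and horizontal distance between cartridge_grip and filter_unit below 0.006 m and angle between the x axis of cartridge_grip and the y axis of filter_unit, either way round below 0.34 rad and angle between cartridge_grip's own z axis and vertical below 0.06 rad), for 0.2 s.
2. the valve lever is fully open (value of joint valve above 1.4 rad), for 0.2 s.
At the end, for the whole second after the job is handed in: The cartridge is locked in the housing: upright within 3 degrees, its axis within 6 mm of the housing's, its bar within 19 degrees of across (the filter's y), sprung up into the catch (grip point 135 to 139.5 mm above the filter's base), at rest; and the valve lever is open beyond 1.4 rad (all of step 1 and value of joint valve above 1.4 rad and linear speed of cartridge below 0.01 m/s); the robot touches nothing.
It fails at once if more than 45 N between the cartridge and the filter (contact force between cartridge and insert above 45 N or contact force between cartridge and filter_unit above 45 N).
It fails at once if the valve is opened while the cartridge is not locked (value of joint valve above 0.4 rad and not (z of cartridge_grip in the frame of filter_unit between 0.1349 and 0.1396 m and horizontal distance between cartridge_grip and filter_unit below 0.006 m and angle between the x axis of cartridge_grip and the y axis of filter_unit, either way round below 0.34 rad and angle between cartridge_grip's own z axis and vertical below 0.06 rad)).
It fails at once if the beaker or the tub is moved by more than 20 mm or tipped (distance of any of teal_beaker, tablet_tub from where it was at the start of the episode above 0.02 m or angle between any of teal_beaker, tablet_tub's own z axis and vertical above 0.3 rad).
It also fails if it takes over 72 s, if anything falls off the work surface, if the arm or the gripper's body presses on something with over 40 N, if the wrist force passes 120 N, or if a joint passes its speed limit or range.

ROBOT

A 7-joint arm with a two-finger parallel gripper is mounted at the origin on a cart in front of the work surface, level with it; the furniture and walls round the work are solid. World frame = base frame: x ahead of the robot, y to its left, z up, the work surface at z = 0. Lengths are in m, angles in rad, forces in N, time in s.
With the tool pointing down it reaches from about 0.4 to 0.875 m from the base axis. Payload 19.3 kg.
Tool frame: the origin (TCP) lies midway between the tips of the shut fingers; the grasp point (between the pads) lies 19 mm behind it (bot.pinch_z is the distance from the TCP to the grasp point, in m); z points along the fingers, y is the line along which they close (so a half turn about z gives the same grasp; the last joint's range is limited). The gripper opens to 85 mm and grips with 20 to 120 N. Pads are 22 mm wide; open, the fingers measure 114 mm over their backs; the gripper's body (76 mm by 85 mm) begins 54 mm behind the grasp point. The pads swing forward as they close: fully open they stand 13 mm farther back than shut.
Start: joints at [-1.336, 0.521, -0.036, 1.599, 0.021, 1.021, -0.113], TCP at [0.188, 0.596, 0.203] pointing down, gripper open.
Joint ranges: [-2.91, 2.91], [-0.3, 2.13], [-1.5, 1.42], [0.17, 2.43], [-1.26, 4.41], [0.16, 1.93], [-2.52, 2.52]. Speed limits (rad/s): [1.89, 1.89, 2.39, 2.39, 3.01, 3.01, 3.01].

INTERFACE

Orientations are given as [roll, pitch, yaw] about the fixed x, y, z axes, in that order (R = Rz(yaw) Ry(pitch) Rx(roll)).
In Python, from workcell import observe, viewer, bot gives the robot as it stands. The module is installed in compiled form; this text tells all that it offers.
- The arm moves only by the tool play_rows, never from a script. Its argument "motion" is a list of rows, each a list of 7 numbers: the shift along the tool's x, y, z in cm, then the turn, a rotation vector about the tool's x, y, z in rad, then the opening, from -1 (shut) to 1 (fully open), so that 0 is half open. A call has exactly 5 rows; each row is the pose to reach, as a shift and turn from the pose commanded when the call began, along the tool's axes at that moment; what a row does not reach only later rows make up. A row lasts 1/10 s, in which the tool goes at most 50 mm and 8.59 degrees, less where a joint would pass 70% of its speed; a pose out of reach is approached as far as the arm can. A call with a gripper value outside its range is refused whole. The fingers move at their own pace and stop on an object; "squeeze" is the grip in N (left out, the last holds). Time passes only in rows, so rows that repeat a pose let the fingers close, or fill a call up. It gives the time, the measured TCP pose, the force, the opening and the grip force at its end, in the units of the state.
- observe(): the state, without advancing time (a new reading comes with each control period).
- viewer.grab_frame(name): name is "side" or "top" or "wrist"; returns (picture, depth): 480x640x3 uint8, red, green, blue; 480x640 float32, m along the optical axis (not along the pixel's ray), 0 where there is no reading.
- viewer.camera_info(name): a dict with "fx", "fy", "cx", "cy" (pixels), "R" (3x3) and "t" (3): a world point X has camera coordinates R X + t. Camera axes: x right, y down, z forward; pixel columns grow to the right and rows downward; lengths in m; the calibration is good to about 2 mm. A picture is of the moment at which its call begins: read the wrist's pose just before it. camera_info takes no time and is no camera call; for the wrist camera it gives the pose at the moment of the call.
- bot.job_done(): hands the job in; it is judged then, once.
The state is a dict: "clock": time; "qpos": joint angles; "qd": joint speeds; "joint_efforts": joint torques, N m; "position": TCP position; "tool_rot": TCP orientation; "force": force on the tool from outside, world axes, zero at the start; "moment": the same for the moment, N m; "grip_width": finger opening in m; "finger_force": force on a finger pad.
Only numpy, scipy, OpenCV 4.12 (cv2) and the standard library are available. Lean on these libraries where they do the work, as an engineer would, in place of code of your own. Each camera call takes 0.05 s, during which the arm holds its last target. There are 200 camera calls.

## Working session

There is one attempt and no reset: what is moved stays moved. The work goes in short steps, Python scripts to look and compute and a tool call to move; the robot and the scene stay as the last step left them, time stands still between calls to the robot, and variables do not carry over. Pictures are saved under pics/ and viewed, at most 10 in all, crops included, and the job is handed in when it is done.

Besides the shell and the picture viewer there is one more tool, called after "Request:" by a JSON object that holds its "op" and its "data". play_rows: Moves the arm, as the interface text tells. Its arguments: {"type":"object","properties":{"motion":{"type":"array"},"squeeze":{"type":"number"}},"required":["motion"]}

```bash
mkdir -p pics
python3 - <<'E'
from workcell import observe, viewer, bot
import cv2, numpy as np
s=observe(); print({k:np.round(v,3) for k,v in s.items()}, bot.pinch_z)
for n in ["top","side"]:
    i=viewer.camera_info(n); p,d=viewer.grab_frame(n)
    np.savez(f"{n}.npz",p=p,d=d,**i); cv2.imwrite(f"pics/{n}0.png",p[:,:,::-1]); print(n,i)
E
```

```text
{'clock': np.float64(0.0), 'qpos': array([-1.336,  0.522, -0.036,  1.6  ,  0.021,  1.021, -0.113]), 'qd': array([-0.001, -0.001, -0.001,  0.   , -0.002,  0.   ,  0.001]), 'joint_efforts': array([-1.000e-03, -9.271e+01,  1.980e+00, -3.699e+01,  1.800e-02,
        9.000e-03,  0.000e+00]), 'position': array([0.187, 0.596, 0.203]), 'tool_rot': array([-3.14 ,  0.   ,  2.837]), 'force': array([-0.943,  0.265, -1.323]), 'moment': array([ 0.031, -0.023,  0.056]), 'finger_force': np.float64(0.0), 'grip_width': np.float64(0.085)} 0.0187
top {'fx': 617.9721211444567, 'fy': 617.9721211444567, 'cx': 324.42036170197247, 'cy': 233.09002202201896, 'R': array([[-2.66501269e-03, -9.99995649e-01, -1.26476751e-03],
       [-9.93747811e-01,  2.78952742e-03, -1.11613202e-01],
       [ 1.11616245e-01,  9.59409342e-04, -9.93750921e-01]]), 't': array([0.15770169, 0.52356859, 1.45967097])}
side {'fx': 569.5633063775414, 'fy': 569.5633063775414, 'cx': 319.2449066330284, 'cy': 243.26455519237996, 'R': array([[ 0.87078622, -0.49109798, -0.02354007],
       [-0.30328928, -0.49885832, -0.81188422],
       [ 0.38697155,  0.71411704, -0.5833437 ]]), 't': array([-0.35184755,  0.32395714,  1.1156682 ])}
```

View pics/top0.png

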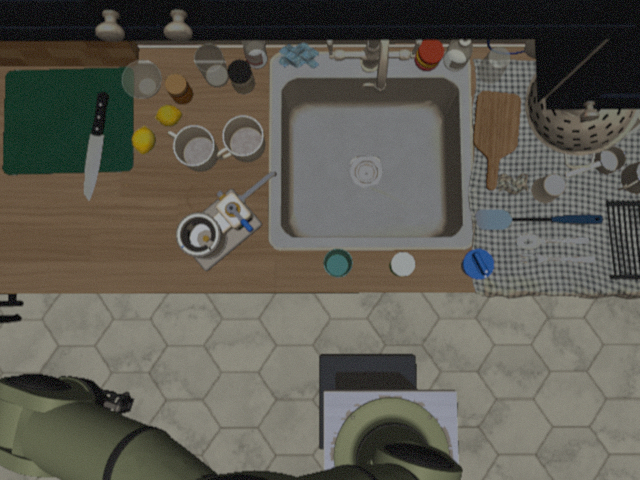

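View pics/side0.png

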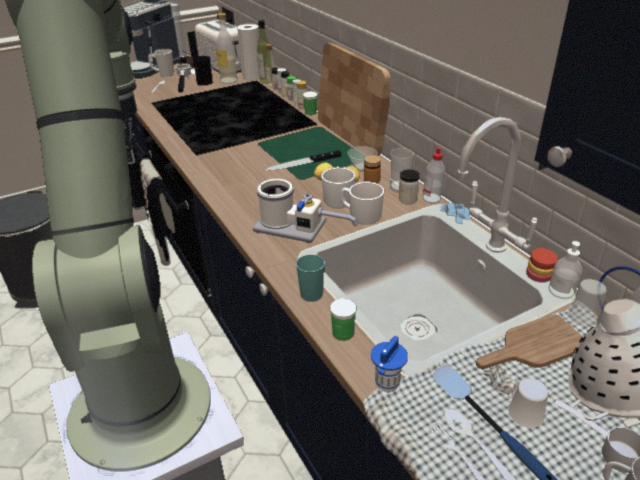

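The top view shows the filter housing at about (199,235) with its valve at (240,215), the beaker at (338,263), the tub at (402,264) and the cartridge at (478,264). The side view shows the same items.

```bash
cat > h.py <<'E'
import numpy as np, cv2
def cloud(n,f=None):
    z=np.load(f or f"{n}.npz"); p,d=z['p'],z['d']; v,u=np.mgrid[:480,:640]
    c=np.stack([(u-z['cx'])/z['fx']*d,(v-z['cy'])/z['fy']*d,d],-1)
    return p,d,(c-z['t'])@z['R']
def fitcircle(q):
    A=np.c_[2*q,np.ones(len(q))]; s=np.linalg.lstsq(A,(q**2).sum(1),rcond=None)[0]
    return s[:2],np.sqrt(s[2]+s[:2]@s[:2])
def pca(q):
    m=q.mean(0); w,V=np.linalg.eigh(np.cov((q-m).T)); return m,np.arctan2(V[1,1],V[0,1]),np.sqrt(w)
E
python3 - <<'E'
from h import *
for n in ["top","side"]:
    p,d,X=cloud(n); hsv=cv2.cvtColor(p,cv2.COLOR_RGB2HSV); 
    blue=(abs(hsv[...,0].astype(int)-110)<14)&(hsv[...,1]>140)&(d>0)
    inb=lambda a,x0,x1,y0,y1:(X[...,0]>x0)&(X[...,0]<x1)&(X[...,1]>y0)&(X[...,1]<y1)&a
    print(n)
    c=inb(blue,.3,.6,-.4,-.15)
    zz=X[c][:,2]; print("cart z pct",np.percentile(zz,[5,25,50,75,95]).round(3), c.sum())
    bar=c&(X[...,2]>.108); print("bar",pca(X[bar][:,:2]),bar.sum(),X[bar].max(0),X[bar].min(0))
    dk=c&(X[...,2]<.098)&(X[...,2]>.08); print("disc bbox",X[c][:,:2].min(0),X[c][:,:2].max(0))
    # filter
    f=inb(d>0,.3,.65,.1,.45)
    print("zmax filt",np.percentile(X[f][:,2],[50,90,99]))
    rim=inb(d>0,.35,.6,.2,.4)&(abs(X[...,2]-.125)<.004)
    q=X[rim][:,:2]
    c0=np.median(q,0)
    for _ in range(6):
        k=abs(np.linalg.norm(q-c0,axis=1)-.0438)<.008; qq=q[k]
        from scipy.optimize import least_squares
        c0=least_squares(lambda c:np.linalg.norm(qq-c,axis=1)-.0438,c0).x
    print("rim",c0,k.sum(),fitcircle(qq))
    lev=inb(blue,.3,.65,.1,.45)
    for t in cv2.connectedComponentsWithStats(lev.astype(np.uint8))[2:3]: print(t)
    nl,lab,st,ce=cv2.connectedComponentsWithStats(lev.astype(np.uint8))
    for i in range(1,nl):
        if st[i,4]>2: print("blue",ce[i].round(1),st[i,4],X[lab==i].mean(0).round(4),pca(X[lab==i][:,:2])[1:] if st[i,4]>10 else '')
    im=p[195:275,150:290] if n=="top" else p[170:250,240:380]
    cr=cv2.resize(im[:,:,::-1],None,fx=5,fy=5,interpolation=cv2.INTER_CUBIC)
    cr=cv2.convertScaleAbs(cr,alpha=1.3)
    globals()['c_'+n]=cr[:300]
cv2.imwrite("pics/crop.png",np.vstack([c_top,c_side]))
E
```

```text
top
cart z pct [0.086 0.09  0.093 0.099 0.12 ] 688
bar (array([ 0.44661116, -0.19485049]), np.float64(-2.701032517551096), array([0.00394046, 0.01495908])) 141 [ 0.47040153 -0.17996002  0.12463567] [ 0.42046805 -0.21276322  0.10817296]
disc bbox [ 0.41242387 -0.39969377] [ 0.55988978 -0.16207886]
zmax filt [0.00043009 0.06877693 0.12468505]
rim [0.52629312 0.35474782] 43 (array([0.52470209, 0.3500887 ]), np.float64(0.04822147062275953))
[[     0      0    640    480 307134]
 [   241    220     11     11     66]]
blue [246.1 224.7] 66 [0.5331 0.3333 0.1228] (np.float64(-2.4043422233479212), array([0.00328402, 0.00905463]))
side
cart z pct [-0.19   0.089  0.091  0.097  0.118] 919
bar (array([ 0.44577402, -0.20256229]), np.float64(-2.6797958399094646), array([0.00348224, 0.01565105])) 155 [ 0.47141241 -0.186314    0.12192638] [ 0.42237545 -0.21573069  0.10819123]
disc bbox [ 0.41148476 -0.39925886] [ 0.56319863 -0.15043416]
zmax filt [-0.12377214  0.06363109  0.12071369]
rim [0.53232559 0.37459298] 26 (array([0.51632766, 0.36320302]), np.float64(0.03978870818006329))
[[     0      0    
[... 6385 characters left out ...]
 2      2      2]
 [   310    436      1      1      1]
 [   307    446      1      1      1]
 [   298    448      1      1      1]
 [   301    451      1      1      1]
 [   312    452      1      1      1]
 [   311    454      1      1      1]
 [   314    459      1      1      1]
 [   307    463      1      1      1]
 [   307    466      1      1      1]
 [   309    468      1      1      1]]
blue [300.2 205.2] 39 [0.5339 0.3257 0.1216] (np.float64(0.8131555859145693), array([0.00328973, 0.00983896]))
blue [261.3 324. ] 3 [ 0.4212  0.4089 -0.316 ] 
blue [308.3 351. ] 3 [ 0.4276  0.1063 -0.1645] 
blue [297.3 396.7] 3 [ 0.4268  0.1919 -0.4323] 
blue [279.  411.3] 3 [ 0.4215  0.336  -0.656 ]
```

View pics/crop.png

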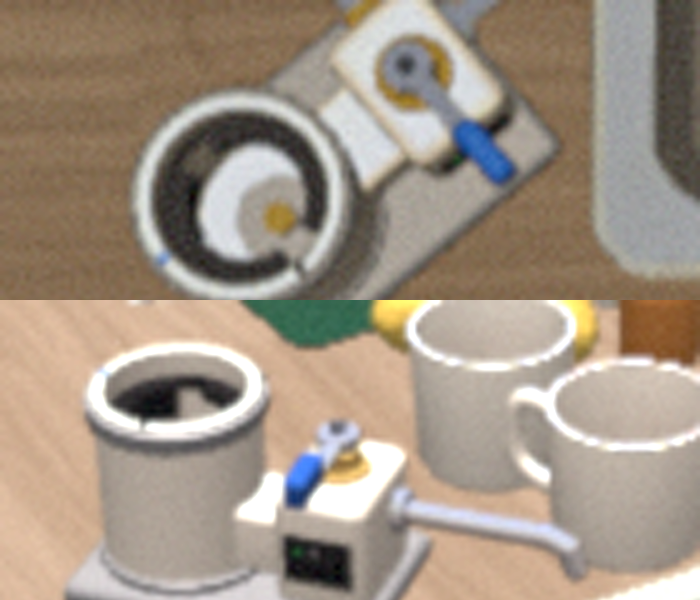

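The crop shows, in the top half, the rim circle centred at crop (240,195). The black dot is at (300,268), the blue dot at (162,260), and the slots show as light gaps near (205,160) and (290,240). The lever grip is at (485,150). So the filter's yaw is about 0.7 rad, and the slots are turned a little beyond that. I'll go above the filter for a close wrist look.

Request:
{"op": "play_rows", "data": {"motion": [[-3,-1.5,-2.5,0,0,0,1],[-6.5,-3,-5,0,0,0,1],[-10,-5,-7.5,0,0,0,1],[-13.5,-7,-10,0,0,0,1],[-17.5,-9,-12,0,0,0,1]]}}

```text
clock: 0.6
position: [0.328, 0.4567, 0.3246]
tool_rot: [3.141, -0.0, 2.838]
force: [0.4, -0.0, -1.0]
grip_width: 0.0853
finger_force: 0.0
```

Request:
{"op": "play_rows", "data": {"motion": [[-3.5,-1.8,-1,0,0,0,1],[-7,-3.6,-2,0,0,0,1],[-10.5,-5.4,-3,0,0,0,1],[-14,-7,-3,0,0,0,1],[-17,-8.5,-3,0,0,0,1]]}}

```text
clock: 1.1
position: [0.4655, 0.324, 0.3536]
tool_rot: [3.142, 0.0, 2.836]
force: [0.2, 0.2, -0.8]
grip_width: 0.0854
finger_force: 0.0
```

```bash
cat > look.py <<'E'
import sys
from workcell import observe, viewer, bot
from h import *
def look(tag):
    s=observe(); i=viewer.camera_info("wrist"); p,d=viewer.grab_frame("wrist")
    np.savez(f"{tag}.npz",p=p,d=d,**i); cv2.imwrite(f"pics/{tag}.png",p[:,:,::-1])
    print({k:np.round(s[k],4).tolist() for k in ['clock','qpos','position','tool_rot','force']})
    print("cam",(-i['R'].T@i['t']).round(4),i['R'].round(3).tolist(),i['fx'])
if __name__=="__main__": look(sys.argv[1])
E
python3 look.py w1
```

```text
{'clock': 1.1, 'qpos': [-0.7936, 0.3065, 0.1086, 1.5486, -0.0338, 1.2882, 0.5845], 'position': [0.4655, 0.324, 0.3536], 'tool_rot': [3.1415, 0.0003, 2.836], 'force': [0.245, 0.1804, -0.8215]}
cam [0.3921 0.3473 0.5251] [[0.301, 0.954, 0.0], [0.91, -0.288, 0.298], [0.284, -0.089, -0.955]] 335.85841581805767
```

View pics/w1.png

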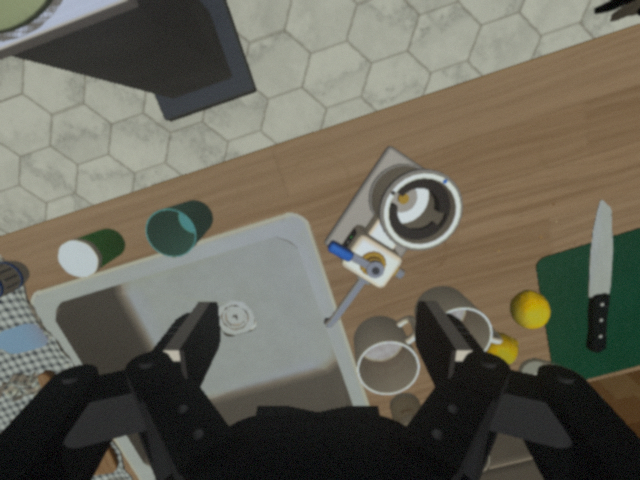

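The wrist view shows the housing rim centred at about (421,208) and the lever grip at (342,250). I'll fit the rim and go closer.

```bash
cat >> h.py <<'E'
from scipy.optimize import least_squares
def onplane(z,uv,h):
    uv=np.atleast_2d(uv).astype(float); r=np.c_[(uv[:,0]-z['cx'])/z['fx'],(uv[:,1]-z['cy'])/z['fy'],np.ones(len(uv))]@z['R']
    o=-z['R'].T@z['t']; return (o+r*((h-o[2])/r[:,2])[:,None])[:,:2]
def rectify(z,c,h,half,px):
    "orthographic picture of plane z=h, up=+x, left=+y, px m/pixel"
    n=int(2*half/px); i,j=np.mgrid[:n,:n]; P=np.stack([c[0]+half-i*px,c[1]+half-j*px,np.full((n,n),h)],-1)
    C=P@z['R'].T+z['t']; u=C[...,0]/C[...,2]*z['fx']+z['cx']; v=C[...,1]/C[...,2]*z['fy']+z['cy']
    return cv2.remap(z['p'],u.astype(np.float32),v.astype(np.float32),cv2.INTER_CUBIC)
def rimfit(z,c0,h=.125,R=.047):
    "bright ring: maximise mean brightness of the rim annulus against both sides"
    px=.0004; im=cv2.cvtColor(rectify(z,c0,h,.075,px),cv2.COLOR_RGB2GRAY).astype(np.float32); n=im.shape[0]
    yy,xx=np.mgrid[:n,:n]; 
    k=int(.052/px); y,x=np.mgrid[-k:k+1,-k:k+1]; r=np.hypot(x,y)*px
    K=np.where((r>.0410)&(r<.0465),1.,0); K/=K.sum(); i=((r>.034)&(r<.0395)); o=((r>.048)&(r<.0515))
    K=K-.5*i/i.sum()-.5*o/o.sum()
    s=cv2.filter2D(im,-1,K.astype(np.float32)); s[:k]=s[-k:]=-99; s[:,:k]=s[:,-k:]=-99
    a,b=np.unravel_index(s.argmax(),s.shape); return np.array([c0[0]+.075-a*px,c0[1]+.075-b*px]),s.max()
E
python3 - <<'E'
from h import *
z=np.load('w1.npz'); print(onplane(z,(421,208),.125))
c=onplane(z,(421,208),.125)[0]
for f in ['w1','top','side']: print(f,rimfit(np.load(f+'.npz'),c))
for n,g in [('w1',(342,250)),('top',(246.1,224.7)),('side',(300.2,205.2))]: print(n,onplane(np.load(n+'.npz'),g,.121))
E
```

```text
[[0.5090616  0.44228534]]
w1 (array([0.5136616 , 0.44208534]), np.float32(94.62414))
top (array([0.5120616 , 0.44248534]), np.float32(79.18941))
side (array([0.5160616 , 0.44128534]), np.float32(72.878845))
w1 [[0.53319538 0.33588634]]
top [[0.5333256  0.33346965]]
side [[0.53443952 0.32650017]]
```

Request:
{"op": "play_rows", "data": {"motion": [[-1.5,4,3,0,0,0,1],[-3,8,6,0,0,0,1],[-4.7,12.7,9,0,0,0,1],[-4.7,12.7,12.5,0,0,0,1],[-4.7,12.7,12.5,0,0,0,1]]}}

```text
clock: 1.65
position: [0.545, 0.4325, 0.2217]
tool_rot: [-3.134, -0.005, 2.838]
force: [-1.1, -0.7, -0.7]
grip_width: 0.0854
finger_force: 0.0
```

```bash
python3 look.py w2
python3 - <<'E'
from h import *
z=np.load('w2.npz'); 
c,s=rimfit(z,(.513,.442)); print(c,s)
a=rectify(z,c,.125,.075,.0003); b=rectify(z,c,.109,.075,.0003)
cv2.imwrite('pics/w2r.png',cv2.resize(np.hstack([a,b])[:,:,::-1],(800,400)))
# mark dots by rim brightness around circle
th=np.radians(np.arange(0,360,1)); rows=[]
for r in (.041,.0425,.044,.0455):
    P=np.c_[c[0]+r*np.cos(th),c[1]+r*np.sin(th)]; i=((c[0]+.075-P[:,0])/.0003).astype(int); j=((c[1]+.075-P[:,1])/.0003).astype(int); rows.append(a[i,j].astype(int))
m=np.mean(rows,0); br=m.sum(1)/3; bl=m[:,2]-m[:,0]
print("dark at",[(int(k),int(br[k])) for k in np.argsort(br)[:10]]); print("blue at",[(int(k),int(bl[k])) for k in np.argsort(-bl)[:10]])
E
```

```text
{'clock': 1.65, 'qpos': [-0.8096, 0.6324, 0.0916, 1.3626, -0.0593, 1.1584, 0.5558], 'position': [0.545, 0.4325, 0.2217], 'tool_rot': [-3.1337, -0.0049, 2.8379], 'force': [-1.0906, -0.6826, -0.7122]}
cam [0.4729 0.4566 0.3937] [[0.299, 0.954, -0.007], [0.913, -0.284, 0.293], [0.278, -0.095, -0.956]] 335.85841581805767
[0.5136 0.4418] 108.0597
dark at [(220, 81), (221, 89), (219, 91), (222, 119), (218, 124), (130, 130), (131, 135), (129, 139), (132, 147), (128, 158)]
blue at [(130, 87), (131, 83), (129, 81), (132, 63), (128, 53), (133, 35), (127, 24), (134, 17), (126, 11), (135, 7)]
```

View pics/w2r.png

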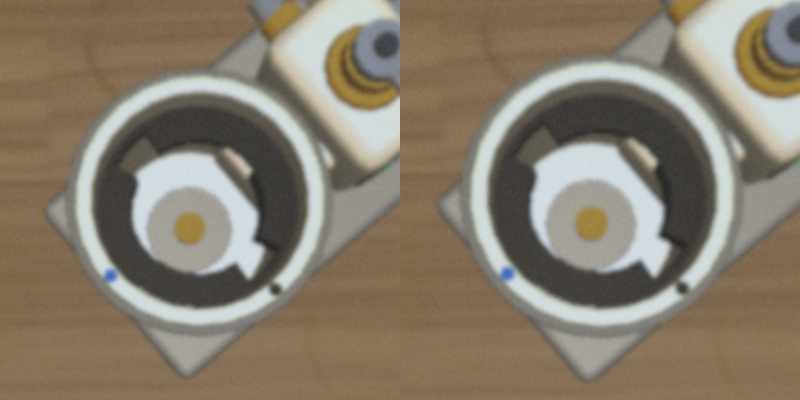

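The rectified view (0.375 mm/px, up = +x) shows the blue dot at 130° and the black dot at 220°, so the filter's yaw is 40°. The slots are near (530,143) and (662,262) in the right-hand panel. I'll measure the slot angle from a polar profile.

Run:
```python
from h import *
z=np.load('w2.npz'); c=np.array([.5136,.4418])
for h in (.108,.109,.110):
    im=cv2.cvtColor(rectify(z,c,h,.075,.0003),cv2.COLOR_RGB2GRAY).astype(np.float32)
    th=np.radians(np.arange(0,360,1))
    def prof(r):
        i=(.075-r*np.cos(th))/.0003; j=(.075-r*np.sin(th))/.0003
        return cv2.remap(im,j.astype(np.float32)[None],i.astype(np.float32)[None],cv2.INTER_LINEAR)[0]
    for r in (.029,.031,.033,.035):
        m=prof(r); 
        e=lambda a,b:(a+int(np.argmax(np.diff(m[a:b]))), a+int(np.argmin(np.diff(m[a:b]))))
        print(h,r,"front rise/fall",e(200,255),"back",e(20,75), m[20:76:3].astype(int) if h==.109 else '')
```

```text
0.108 0.029 front rise/fall (214, 238) back (36, 63) 
0.108 0.031 front rise/fall (213, 239) back (37, 62) 
0.108 0.033 front rise/fall (214, 231) back (36, 63) 
0.108 0.035 front rise/fall (214, 220) back (36, 64) 
0.109 0.029 front rise/fall (214, 238) back (37, 64) [61 58 61 61 59 60 79 88 89 88 89 89 90 94 96 75 60 61 60]
0.109 0.031 front rise/fall (213, 238) back (37, 62) [62 57 59 60 60 58 83 91 89 88 90 89 91 88 86 67 59 59 63]
0.109 0.033 front rise/fall (214, 231) back (36, 64) [60 58 57 56 60 53 83 90 88 90 88 88 88 87 86 68 62 58 59]
0.109 0.035 front rise/fall (213, 220) back (37, 34) [58 61 60 63 59 53 68 72 71 71 75 76 76 71 74 63 63 64 62]
0.11 0.029 front rise/fall (213, 238) back (37, 65) 
0.11 0.031 front rise/fall (213, 238) back (37, 64) 
0.11 0.033 front rise/fall (214, 230) back (36, 64) 
0.11 0.035 front rise/fall (213, 219) back (37, 34)
```

The slots lie at about 48.3° in the world frame, which is +8.3° from the filter's x. The housing axis is at (0.5136, 0.4418). Now over to the cartridge, turning the wrist on the way.

Request:
{"op": "play_rows", "data": {"motion": [[-1,-4,-3,0,0,0,1],[-2,-9,-6,0,0,0,1],[-3,-14,-7,0,0,0,1],[-4,-19,-7,0,0,0,1],[-5,-24,-7,0,0,0,1]]}}

```text
clock: 2.2
position: [0.5238, 0.1997, 0.3017]
tool_rot: [3.138, 0.003, 2.836]
force: [1.4, 0.7, -0.8]
grip_width: 0.0856
finger_force: 0.0
```

Request:
{"op": "play_rows", "data": {"motion": [[-1,-5,0,0,0,0,1],[-2,-10,0,0,0,0,1],[-3,-15,0,0,0,0,1],[-4,-20,0,0,0,0,1],[-5,-25,0,0,0,0,1]]}}

```text
clock: 2.7
position: [0.4966, -0.0488, 0.301]
tool_rot: [3.14, 0.003, 2.836]
force: [1.0, 0.4, 0.6]
grip_width: 0.0851
finger_force: 0.0
```

Request:
{"op": "play_rows", "data": {"motion": [[-0.5,-3,1,0,0,-0.148,1],[-1,-6,2,0,0,-0.296,1],[-1.5,-9,3,0,0,-0.444,1],[-2,-11.5,5,0,0,-0.592,1],[-2,-11.5,7,0,0,-0.74,1]]}}

```text
clock: 3.2
position: [0.4814, -0.166, 0.2304]
tool_rot: [-3.139, 0.003, -2.705]
force: [-0.0, 0.7, -0.3]
grip_width: 0.0853
finger_force: 0.0
```

```bash
python3 look.py w3
```

```text
{'clock': 3.2, 'qpos': [0.0649, 0.3072, 0.1896, 1.8805, -0.0692, 0.956, 2.2928], 'position': [0.4814, -0.166, 0.2304], 'tool_rot': [-3.1386, 0.0029, -2.7052], 'force': [-0.0242, 0.654, -0.3419]}
cam [ 0.411  -0.1975  0.4018] [[-0.422, 0.906, -0.003], [0.864, 0.403, 0.301], [0.274, 0.124, -0.954]] 335.85841581805767
```

View pics/w3.png

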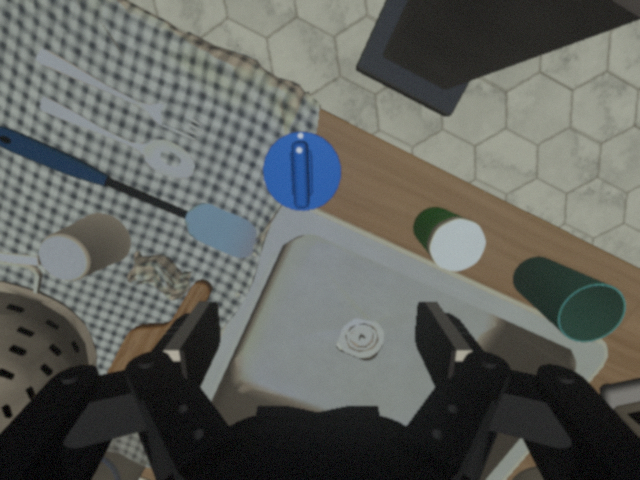

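The wrist view shows the cartridge head disc centred at about (302,171), with the bar running nearly straight up and down the picture and the tub and beaker to its right.

Run:
```python
from h import *
z=np.load('w3.npz'); p,d,X=cloud(0,'w3.npz'); hsv=cv2.cvtColor(p,cv2.COLOR_RGB2HSV).astype(int)
blue=((abs(hsv[...,0]-110)<14)&(hsv[...,1]>170)).astype(np.uint8)
n,l,st,ce=cv2.connectedComponentsWithStats(blue); k=1+st[1:,4].argmax()
cn=max(cv2.findContours((l==k).astype(np.uint8),cv2.RETR_EXTERNAL,cv2.CHAIN_APPROX_NONE)[0],key=len)[:,0]
q=onplane(z,cn,.0905)
print(st[k],fitcircle(q), np.median(q,0))
r=least_squares(lambda v:np.linalg.norm(q-v,axis=1)-.036,q.mean(0),loss='soft_l1',f_scale=.001); print("disc c",r.x)
m=(l==k)&(X[...,2]>.107); B=X[m]; print("depth bar",m.sum(),pca(B[:,:2]),np.percentile(B[:,2],[50,95]), "disc z",np.median(X[(l==k)&(X[...,2]<.1)][:,2]))
s=np.array([.4814,-.166]); print("shift w",r.x-s)
a=rectify(z,r.x,.118,.045,.0002); cv2.imwrite('pics/bar.png',cv2.convertScaleAbs(a[:,:,::-1],alpha=1.5))
# height check tub & beaker position
for nme,uv,h in [('tub',(457,245),.08),('beaker',(590,312),.098)]: print(nme,onplane(z,uv,h))
```

```text
[ 264  134   76   75 4297] (array([ 0.44691125, -0.19760517]), np.float64(0.033393762102359295)) [ 0.44360988 -0.20085813]
disc c [ 0.44794014 -0.19711823]
depth bar 965 (array([ 0.44654283, -0.19702541]), np.float64(-2.7174638270276446), array([0.00422281, 0.01552837])) [0.11905529 0.12074074] disc z 0.09178941078460708
shift w [-0.03345986 -0.03111823]
tub [[ 0.44751669 -0.02630228]]
beaker [[0.44950921 0.12434502]]
```

View pics/bar.png

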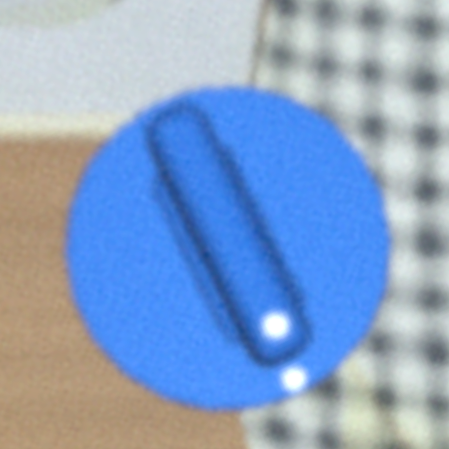

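The bar lies at about 0.42 rad with its centre at about (0.4467, −0.1975), so the tool is already nearly aligned with it. I'll descend most of the way and check.

Request:
{"op": "play_rows", "data": {"motion": [[1.5,-0.5,2,0,0,0.015,1],[3,-1,4,0,0,0.015,1],[4.5,-1.4,7,0,0,0.015,1],[4.5,-1.4,10,0,0,0.015,1],[4.5,-1.4,11,0,0,0.015,1]]}}

```text
clock: 3.75
position: [0.4466, -0.1937, 0.1183]
tool_rot: [3.141, 0.0, -2.724]
force: [0.6, 0.3, 0.4]
grip_width: 0.0855
finger_force: 0.0
```

Request:
{"op": "play_rows", "data": {"motion": [[0,0,0.2,0,0,0,1],[0,0,0.2,0,0,0,1],[0,0,0.2,0,0,0,1],[0,0,0.2,0,0,0,1],[0,0,0.2,0,0,0,1]]}}

```text
clock: 4.25
position: [0.4474, -0.1939, 0.1169]
tool_rot: [-3.141, 0.001, -2.721]
force: [-0.0, -0.1, -0.4]
grip_width: 0.0851
finger_force: 0.0
```

Request:
{"op": "play_rows", "data": {"motion": [[0.1,-0.3,0.6,0,0,0,1],[0.2,-0.3,1.2,0,0,0,1],[0.2,-0.3,1.8,0,0,0,1],[0.2,-0.3,2.3,0,0,0,1],[0.2,-0.3,2.3,0,0,0,1]]}}

```text
clock: 4.75
position: [0.446, -0.1973, 0.0924]
tool_rot: [3.141, -0.001, -2.721]
force: [-0.4, -0.8, -0.4]
grip_width: 0.0855
finger_force: 0.0
```

Request:
{"op": "play_rows", "data": {"motion": [[0,0,0,0,0,0,0],[0,0,0,0,0,0,-0.3],[0,0,0,0,0,0,-0.6],[0,0,0,0,0,0,-1],[0,0,0,0,0,0,-1]], "squeeze": 80}}

```text
clock: 5.25
position: [0.4465, -0.1975, 0.0934]
tool_rot: [-3.141, 0.0, -2.722]
force: [-0.0, -1.0, -0.7]
grip_width: 0.0123
finger_force: 0.0
```

Request:
{"op": "play_rows", "data": {"motion": [[0,0,0,0,0,0,-1],[0,0,0,0,0,0,-1],[0,0,0,0,0,0,-1],[0,0,0,0,0,0,-1],[0,0,0,0,0,0,-1]]}}

```text
clock: 5.75
position: [0.4464, -0.1975, 0.0933]
tool_rot: [3.142, -0.0, -2.721]
force: [0.2, -0.4, -0.8]
grip_width: -0.0
finger_force: 0.0
```

The fingers shut on nothing, so I'll look before doing anything else.

Run:
```python
from workcell import observe, viewer
from h import *
out=[]
for n in ["side","top"]:
    i=viewer.camera_info(n); p,d=viewer.grab_frame(n); np.savez(f"{n}2.npz",p=p,d=d,**i)
    C=i['R']@np.array([.447,-.197,.1])+i['t']; u,v=int(C[0]/C[2]*i['fx']+i['cx']),int(C[1]/C[2]*i['fy']+i['cy'])
    out.append(cv2.resize(p[v-60:v+60,u-60:u+60],(390,390),interpolation=cv2.INTER_CUBIC)); print(n,u,v)
i=viewer.camera_info("wrist"); p,d=viewer.grab_frame("wrist"); np.savez("wr2.npz",p=p,d=d,**i)
cv2.imwrite('pics/g1.png',np.hstack(out)[:,:,::-1]); cv2.imwrite('pics/g1w.png',p[:,:,::-1]); print(observe()['grip_width'])
```

```text
side 388 350
top 479 262
0.00010023574937978744
```

View pics/g1.png

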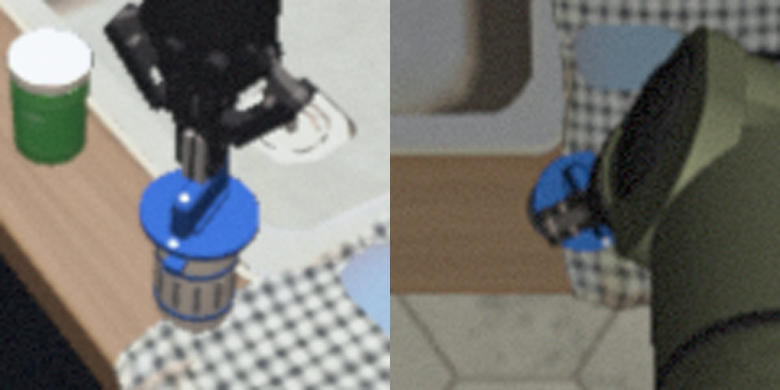

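The shut fingers stand beside the bar, at about (195,155) in the left panel, and the cartridge is still upright. I'll measure how far it has moved, and where the bar lies in the wrist image.

Run:
```python
from h import *
A=np.load('side.npz')['p']; B=np.load('side2.npz')['p']
# template body lower part
t=A[350:392,370:402]; r=cv2.matchTemplate(B[330:412,350:422],t,cv2.TM_CCOEFF_NORMED); _,m,_,l=cv2.minMaxLoc(r); print("side body shift",l[0]-20,l[1]-20,m)
p,d,X=cloud(0,'wr2.npz'); hsv=cv2.cvtColor(p,cv2.COLOR_RGB2HSV).astype(int)
b=(abs(hsv[...,0]-110)<14)&(hsv[...,1]>150)&(d>0)
n,l,st,ce=cv2.connectedComponentsWithStats(b.astype(np.uint8))
for k in range(1,n):
    if st[k,4]>100: print(st[k],ce[k],np.percentile(X[l==k],[1,50,99],axis=0).round(4).tolist())
for f in ['side2.npz','wr2.npz','top2.npz']:
    p,d,X=cloud(0,f); hsv=cv2.cvtColor(p,cv2.COLOR_RGB2HSV).astype(int)
    b=(abs(hsv[...,0]-110)<14)&(hsv[...,1]>140)&(d>0)&(X[...,0]>.40)&(X[...,0]<.49)&(X[...,1]>-.26)&(X[...,1]<-.14)
    bar=b&(X[...,2]>.107)&(X[...,2]<.13); print(f,b.sum(),"bar",bar.sum(),pca(X[bar][:,:2]))
    cn=max(cv2.findContours(b.astype(np.uint8),cv2.RETR_EXTERNAL,cv2.CHAIN_APPROX_NONE)[0],key=len)[:,0]
    q=onplane(np.load(f),cn,.0905); r=least_squares(lambda v:np.linalg.norm(q-v,axis=1)-.036,q.mean(0),loss='soft_l1',f_scale=.0005); print(" disc",r.x)
    dark=(p.max(-1)<60)&(d>0)&(X[...,2]>.09)&(X[...,2]<.125)&(abs(X[...,0]-.4467)<.05)&(abs(X[...,1]+.1975)<.05)
    if dark.sum(): print(" dark low pts",dark.sum(),np.percentile(X[dark],[2,50,98],axis=0).round(4).tolist())
```

```text
side body shift 0 0 0.998303234577179
[ 254  211  124  113 8870] [315.06798196 265.52130778] [[0.4125, -0.2311, 0.0896], [0.4357, -0.2061, 0.0919], [0.4756, -0.1653, 0.1208]]
side2.npz 794 bar 105 (array([ 0.4381424 , -0.20745813]), np.float64(-2.817550317382867), array([0.0031819 , 0.01209301]))
 disc [ 0.44583937 -0.20123644]
wr2.npz 9343 bar 1152 (array([ 0.42958073, -0.2059057 ]), np.float64(-2.6584188093226753), array([0.003938  , 0.00660114]))
 disc [ 0.44481348 -0.19876517]
top2.npz 271 bar 57 (array([ 0.45480938, -0.18930393]), np.float64(-2.7627361621637303), array([0.00329342, 0.01668749]))
 disc [ 0.48097142 -0.16611217]
 dark low pts 13 [[0.423, -0.201, 0.0944], [0.4525, -0.1853, 0.1088], [0.4659, -0.1679, 0.1235]]
```

View pics/g1w.png

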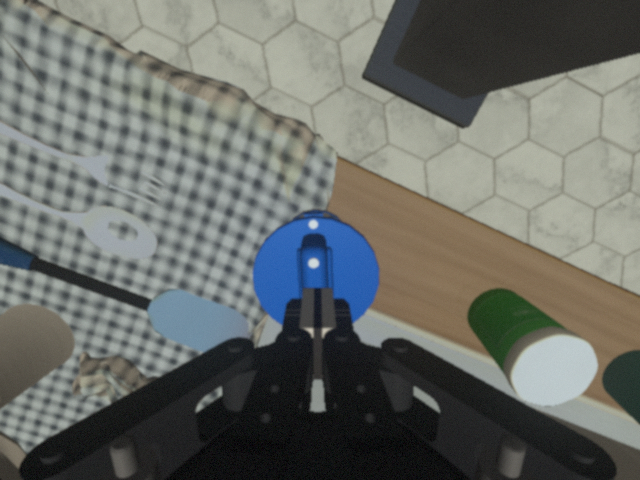

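The wrist view shows the shut fingertips over the middle of the bar at about (317,300), and the cartridge hasn't moved. I'll check the fingertip height from depth.

Run:
```python
from h import *
from workcell import observe
p,d,X=cloud(0,'wr2.npz')
for u in (285,300,308,317,325,333,345): print(u,[(v,X[v,u].round(3).tolist(),p[v,u].tolist()) for v in (280,292,300,315,335)])
s=observe(); print(s['position'],s['force'],s['finger_force'],s['qpos'])
```

```text
285 [(280, [0.454, -0.213, 0.092], [43, 98, 179]), (292, [0.461, -0.21, 0.092], [43, 97, 177]), (300, [0.465, -0.209, 0.092], [42, 93, 176]), (315, [0.445, -0.212, 0.143], [38, 51, 72]), (335, [0.439, -0.212, 0.166], [26, 27, 33])]
300 [(280, [0.448, -0.206, 0.097], [29, 69, 134]), (292, [0.455, -0.203, 0.096], [32, 74, 139]), (300, [0.442, -0.207, 0.132], [31, 39, 49]), (315, [0.443, -0.206, 0.142], [55, 58, 58]), (335, [0.435, -0.208, 0.169], [27, 33, 32])]
308 [(280, [0.437, -0.206, 0.119], [35, 90, 168]), (292, [0.437, -0.205, 0.131], [68, 68, 69]), (300, [0.437, -0.205, 0.138], [74, 72, 75]), (315, [0.437, -0.205, 0.151], [66, 68, 69]), (335, [0.436, -0.205, 0.166], [24, 28, 29])]
317 [(280, [0.435, -0.202, 0.12], [41, 95, 175]), (292, [0.436, -0.202, 0.131], [26, 32, 45]), (300, [0.436, -0.202, 0.138], [27, 33, 43]), (315, [0.436, -0.202, 0.151], [19, 21, 34]), (335, [0.438, -0.2, 0.16], [55, 54, 55])]
325 [(280, [0.434, -0.198, 0.118], [25, 65, 128]), (292, [0.434, -0.198, 0.131], [69, 70, 71]), (300, [0.434, -0.199, 0.139], [67, 69, 70]), (315, [0.435, -0.199, 0.151], [67, 67, 65]), (335, [0.434, -0.2, 0.166], [62, 60, 59])]
333 [(280, [0.443, -0.189, 0.092], [37, 82, 154]), (292, [0.448, -0.187, 0.096], [43, 73, 132]), (300, [0.433, -0.196, 0.139], [52, 53, 60]), (315, [0.434, -0.196, 0.15], [70, 68, 67]), (335, [0.432, -0.197, 0.167], [28, 30, 35])]
345 [(280, [0.44, -0.183, 0.092], [44, 97, 178]), (292, [0.447, -0.18, 0.092], [43, 96, 176]), (300, [0.434, -0.189, 0.131], [31, 61, 115]), (315, [0.435, -0.19, 0.144], [42, 44, 51]), (335, [0.43, -0.194, 0.169], [22, 22, 29])]
[ 0.44644569 -0.19743206  0.09328676] [-0.37125731  0.39503377  0.25188625] 0.0 [ 0.17375774  0.47918578  0.15831212  2.05800342 -0.12662832  0.61333054
  2.40922759]
```

Request:
{"op": "play_rows", "data": {"motion": [[0,0,0,0,0,0,-0.1],[0,0,0,0,0,0,-0.1],[0,0,0,0,0,0,-0.1],[0,0,0,0,0,0,-0.1],[0,0,0,0,0,0,-0.1]]}}

```text
clock: 6.4
position: [0.4464, -0.1975, 0.0933]
tool_rot: [-3.142, -0.0, -2.721]
force: [0.5, 0.6, -0.2]
grip_width: 0.0387
finger_force: 0.0
```

```bash
python3 look.py wr3
python3 - <<'E'
from h import *
p,d,X=cloud(0,'wr2.npz'); print("shut col317",[(v,X[v,317].round(4).tolist()) for v in range(276,296,2)])
p,d,X=cloud(0,'wr3.npz')
c=np.array([.4464,-.1975]); ty=np.array([-.408,.913]); tx=np.array([-.913,-.408])
T=np.stack([(X[...,:2]-c)@tx,(X[...,:2]-c)@ty,X[...,2]],-1)
sat=cv2.cvtColor(p,cv2.COLOR_RGB2HSV)[...,1]; g=(d>0)&(sat<90)&(abs(T[...,0]-.011)<.006)&(abs(T[...,1])<.045)&(T[...,2]>.085)&(T[...,2]<.16)
for sgn in (-1,1):
    m=g&(T[...,1]*sgn>0); print(sgn,m.sum(),np.percentile(T[m],[1,10,50,90,99],axis=0).round(4).tolist())
    for z in np.arange(.09,.15,.006):
        k=m&(abs(T[...,2]-z)<.003); 
        if k.sum()>3: print("  z",z.round(3),k.sum(),T[k][:,1].min().round(4),T[k][:,1].max().round(4))
E
```

```text
{'clock': 6.4, 'qpos': [0.1738, 0.4792, 0.1583, 2.058, -0.1266, 0.6133, 2.4093], 'position': [0.4464, -0.1975, 0.0933], 'tool_rot': [-3.1416, -0.0, -2.7214], 'force': [0.4633, 0.6227, -0.2321]}
cam [ 0.3762 -0.2281  0.2649] [[-0.407, 0.913, 0.0], [0.872, 0.389, 0.298], [0.272, 0.121, -0.955]] 335.85841581805767
shut col317 [(276, [0.4335, -0.2026, 0.119]), (278, [0.434, -0.2024, 0.1201]), (280, [0.4349, -0.202, 0.1202]), (282, [0.4359, -0.2016, 0.1199]), (284, [0.437, -0.2011, 0.1196]), (286, [0.4379, -0.2007, 0.1198]), (288, [0.4356, -0.2017, 0.1273]), (290, [0.4359, -0.2016, 0.1286]), (292, [0.4359, -0.2016, 0.1307]), (294, [0.4355, -0.2018, 0.1336])]
-1 1068 [[0.0055, -0.0318, 0.1295], [0.0071, -0.0305, 0.1342], [0.011, -0.0234, 0.1468], [0.0117, -0.0187, 0.1569], [0.012, -0.0183, 0.1598]]
  z 0.126 4 -0.0244 -0.0207
  z 0.132 127 -0.0314 -0.0184
  z 0.138 200 -0.0323 -0.0183
  z 0.144 214 -0.0321 -0.0183
1 1125 [[0.0059, 0.0199, 0.1289], [0.0071, 0.0201, 0.1334], [0.0109, 0.0249, 0.1464], [0.0117, 0.0321, 0.1566], [0.012, 0.0334, 0.1595]]
  z 0.09 9 0.0315 0.0344
  z 0.126 9 0.0223 0.0259
  z 0.132 139 0.02 0.0334
  z 0.138 198 0.0197 0.0335
  z 0.144 234 0.0198 0.0334
```

The fingertips sit at z ≈ 0.125 while the reported TCP z is 0.093, so the real tips are about 31 mm above the reported TCP. The lateral alignment is fine. I'll go 29 mm lower and close there.

Request:
{"op": "play_rows", "data": {"motion": [[0,-0.05,0.7,0,0,0,-0.1],[0,-0.05,1.4,0,0,0,-0.1],[0,-0.05,2.1,0,0,0,-0.1],[0,-0.05,2.7,0,0,0,-0.1],[0,-0.05,2.9,0,0,0,-0.1]]}}

```text
clock: 6.95
position: [0.4462, -0.1978, 0.0634]
tool_rot: [3.141, -0.001, -2.721]
force: [-0.3, -0.2, -0.1]
grip_width: 0.0385
finger_force: 0.0
```

Request:
{"op": "play_rows", "data": {"motion": [[0,0,0,0,0,0,-0.3],[0,0,0,0,0,0,-0.6],[0,0,0,0,0,0,-1],[0,0,0,0,0,0,-1],[0,0,0,0,0,0,-1]], "squeeze": 80}}

```text
clock: 7.45
position: [0.4469, -0.198, 0.0646]
tool_rot: [-3.141, 0.0, -2.721]
force: [-0.2, -0.1, 6.8]
grip_width: 0.0115
finger_force: 79.2
```

Gripped at 79 N. Next: lift, then carry it to the housing.

Request:
{"op": "play_rows", "data": {"motion": [[0,0,-2,0,0,0,-1],[0,0,-5,0,0,0,-1],[0,0,-9,0,0,0,-1],[0,0,-13,0,0,0,-1],[0,0,-17,0,0,0,-1]]}}

```text
clock: 7.95
position: [0.4462, -0.1978, 0.2359]
tool_rot: [3.141, -0.0, -2.721]
force: [0.9, -0.7, -2.3]
grip_width: 0.0117
finger_force: 78.5
```

Request:
{"op": "play_rows", "data": {"motion": [[-1,2,-1,0,0,0,-1],[-3,5,-1,0,0,0,-1],[-5.3,9.3,-1,0,0,0,-1],[-7.8,13.6,-1,0,0,0,-1],[-10.2,17.6,-1,0,0,0,-1]]}}

```text
clock: 8.45
position: [0.4676, 0.0065, 0.2444]
tool_rot: [3.142, 0.0, -2.721]
force: [1.0, -0.6, -2.4]
grip_width: 0.0111
finger_force: 78.5
```

Request:
{"op": "play_rows", "data": {"motion": [[-2.4,4.2,0,0,0,0,-1],[-4.8,8.4,0,0,0,0,-1],[-7.2,12.6,0,0,0,0,-1],[-9.6,16.6,0,0,0,0,-1],[-12,20.7,0,0,0,0,-1]]}}

```text
clock: 8.95
position: [0.4928, 0.2441, 0.2442]
tool_rot: [-3.142, -0.0, -2.721]
force: [0.3, -1.1, -2.3]
grip_width: 0.0115
finger_force: 78.5
```

Request:
{"op": "play_rows", "data": {"motion": [[-2.4,4.2,0,0,0,-0.1,-1],[-4.8,8.4,0,0,0,-0.2,-1],[-7,12.3,0,0,0,-0.3,-1],[-8.8,15.4,0,0,0,-0.4,-1],[-10,17.4,0,0,0,-0.423,-1]]}}

```text
clock: 9.45
position: [0.5124, 0.4447, 0.2434]
tool_rot: [3.141, -0.001, -2.292]
force: [0.5, -0.7, -2.3]
grip_width: 0.0118
finger_force: 78.5
```

Request:
{"op": "play_rows", "data": {"motion": [[0,0,0,0,0,0,-1],[0,0,0,0,0,0,-1],[0,0,0,0,0,0,-1],[0,0,0,0,0,0,-1],[0,0,0,0,0,0,-1]]}}

```text
clock: 9.95
position: [0.5137, 0.4413, 0.2446]
tool_rot: [-3.141, 0.0, -2.299]
force: [0.1, -0.3, -2.5]
grip_width: 0.012
finger_force: 78.5
```

```bash
cat > cart.py <<'E'
from workcell import observe, viewer
from h import *
def disc():
    s=observe(); 
    for n in ("wrist","top","side"):
        i=viewer.camera_info(n); p,d=viewer.grab_frame(n); np.savez("t_"+n,p=p,d=d,**i); z=np.load(f"t_{n}.npz")
        _,_,X=cloud(0,f"t_{n}.npz"); hsv=cv2.cvtColor(p,cv2.COLOR_RGB2HSV).astype(int); P=s['position']
        b=(abs(hsv[...,0]-110)<14)&(hsv[...,1]>140)&(d>0)&(np.hypot(X[...,0]-P[0],X[...,1]-P[1])<.05)&(abs(X[...,2]-P[2]-.03)<.03)
        h=np.median(X[b][:,2]); print(n,b.sum(),"disc z",h.round(4))
        h=P[2]+.0259
        # outline only: pixels of mask farthest from centre by angle
        q=onplane(z,np.argwhere(b)[:,::-1],h)
        f=lambda c:c
        c=q.mean(0)
        for _ in range(8):
            a=np.arctan2(*(q-c).T[::-1]); r=np.linalg.norm(q-c,axis=1); k=(a/np.pi*60).astype(int); e=np.array([np.where(k==j)[0][r[k==j].argmax()] for j in np.unique(k)])
            e=e[r[e]>.030]
            if len(e)<6: break
            c=least_squares(lambda v:np.linalg.norm(q[e]-v,axis=1)-.0358,c,loss='soft_l1',f_scale=.0004).x
        yaw=s['tool_rot'][2]; dl=c-P[:2]; print("  c",c.round(4),len(e),"in tool",(dl@[np.cos(yaw),np.sin(yaw)]).round(4),(dl@[np.sin(yaw),-np.cos(yaw)]).round(4))
    print(np.round(P,4),s['tool_rot'][2],s['force'],s['moment'])
disc()
E
python3 cart.py
```

```text
wrist 11729 disc z 0.272
  c [0.5132 0.4422] 92 in tool -0.0003 0.0009
top 0 disc z nan
  return _methods._mean(a, axis=axis, dtype=dtype,
  ret = ret.dtype.type(ret / rcount)
cart.py:14: RuntimeWarning: Mean of empty slice.
  c=q.mean(0)
  ret = um.true_divide(
Traceback (most recent call last):
  File "cart.py", line 22, in <module>
    disc()
    ~~~~^^
  File "cart.py", line 17, in disc
    e=e[r[e]>.030]
        ~^^^
IndexError: arrays used as indices must be of integer (or boolean) type
```

The held cartridge is centred on the housing axis to within 0.6 mm. Now descending into the housing.

Request:
{"op": "play_rows", "data": {"motion": [[0,0,2.5,0,0,0,-1],[0,0,5,0,0,0,-1],[0,0,7.5,0,0,0,-1],[0,0,9.5,0,0,0,-1],[0,0,10.5,0,0,0,-1]]}}

```text
clock: 10.55
position: [0.5129, 0.4413, 0.1376]
tool_rot: [3.141, -0.002, -2.299]
force: [-0.2, -0.4, -2.8]
grip_width: 0.0117
finger_force: 78.4
```

Request:
{"op": "play_rows", "data": {"motion": [[0,0,0.5,0,0,0,-1],[0,0,1,0,0,0,-1],[0,0,1.5,0,0,0,-1],[0,0,2,0,0,0,-1],[0,0,2.3,0,0,0,-1]]}}

```text
clock: 11.05
position: [0.5135, 0.442, 0.1161]
tool_rot: [-3.142, 0.0, -2.298]
force: [-0.3, -0.8, -2.2]
grip_width: 0.0117
finger_force: 78.4
```

Request:
{"op": "play_rows", "data": {"motion": [[0,0,0.1,0,0,0,-1],[0,0,0.2,0,0,0,-1],[0,0,0.3,0,0,0,-1],[0,0,0.4,0,0,0,-1],[0,0,0.5,0,0,0,-1]]}}

```text
clock: 11.55
position: [0.5135, 0.442, 0.1113]
tool_rot: [-3.142, 0.0, -2.298]
force: [-0.3, 0.1, -2.9]
grip_width: 0.0117
finger_force: 78.4
```

Request:
{"op": "play_rows", "data": {"motion": [[0,0,0.08,0,0,0,-1],[0,0,0.16,0,0,0,-1],[0,0,0.24,0,0,0,-1],[0,0,0.32,0,0,0,-1],[0,0,0.4,0,0,0,-1]]}}

```text
clock: 12.05
position: [0.5134, 0.442, 0.1072]
tool_rot: [-3.142, -0.0, -2.298]
force: [-0.3, -0.5, -2.2]
grip_width: 0.0114
finger_force: 78.4
```

Request:
{"op": "play_rows", "data": {"motion": [[0,0,0.04,0,0,0,-1],[0,0,0.08,0,0,0,-1],[0,0,0.12,0,0,0,-1],[0,0,0.16,0,0,0,-1],[0,0,0.2,0,0,0,-1]]}}

```text
clock: 12.55
position: [0.5134, 0.442, 0.1053]
tool_rot: [3.142, 0.0, -2.298]
force: [1.3, -0.0, -1.9]
grip_width: 0.0117
finger_force: 78.4
```

Request:
{"op": "play_rows", "data": {"motion": [[0,0,0.04,0,0,0,-1],[0,0,0.08,0,0,0,-1],[0,0,0.12,0,0,0,-1],[0,0,0.16,0,0,0,-1],[0,0,0.2,0,0,0,-1]]}}

```text
clock: 13.05
position: [0.5134, 0.442, 0.1032]
tool_rot: [3.142, 0.0, -2.298]
force: [0.1, 0.8, -2.1]
grip_width: 0.0113
finger_force: 78.4
```

Request:
{"op": "play_rows", "data": {"motion": [[0,0,0.04,0,0,0,-1],[0,0,0.08,0,0,0,-1],[0,0,0.12,0,0,0,-1],[0,0,0.16,0,0,0,-1],[0,0,0.2,0,0,0,-1]]}}

```text
clock: 13.55
position: [0.5134, 0.442, 0.1013]
tool_rot: [3.142, 0.0, -2.298]
force: [0.1, 0.2, -2.6]
grip_width: 0.0115
finger_force: 78.4
```

Request:
{"op": "play_rows", "data": {"motion": [[0,0,0.06,0,0,0,-1],[0,0,0.12,0,0,0,-1],[0,0,0.18,0,0,0,-1],[0,0,0.24,0,0,0,-1],[0,0,0.3,0,0,0,-1]]}}

```text
clock: 14.05
position: [0.5136, 0.4421, 0.0986]
tool_rot: [-3.142, 0.001, -2.298]
force: [-1.0, -1.1, 5.1]
grip_width: 0.0113
finger_force: 79.2
```

Request:
{"op": "play_rows", "data": {"motion": [[0,0,0.04,0,0,0,-1],[0,0,0.08,0,0,0,-1],[0,0,0.12,0,0,0,-1],[0,0,0.16,0,0,0,-1],[0,0,0.2,0,0,0,-1]]}}

```text
clock: 14.55
position: [0.5136, 0.4422, 0.0966]
tool_rot: [-3.142, 0.001, -2.298]
force: [-1.8, -0.8, 6.8]
grip_width: 0.0116
finger_force: 79.5
```

Request:
{"op": "play_rows", "data": {"motion": [[0,0,0.06,0,0,0,-1],[0,0,0.12,0,0,0,-1],[0,0,0.18,0,0,0,-1],[0,0,0.24,0,0,0,-1],[0,0,0.3,0,0,0,-1]]}}

```text
clock: 15.05
position: [0.5137, 0.4422, 0.0939]
tool_rot: [-3.142, 0.001, -2.298]
force: [-1.4, -0.6, 10.6]
grip_width: 0.012
finger_force: 80.0
```

Request:
{"op": "play_rows", "data": {"motion": [[0,0,0.03,0,0,0,-1],[0,0,0.06,0,0,0,-1],[0,0,0.1,0,0,0,-1],[0,0,0.1,0,0,0,-1],[0,0,0.1,0,0,0,-1]]}}

```text
clock: 15.55
position: [0.5137, 0.4423, 0.093]
tool_rot: [-3.141, 0.001, -2.298]
force: [-1.7, -1.4, 11.0]
grip_width: 0.0118
finger_force: 80.2
```

Request:
{"op": "play_rows", "data": {"motion": [[0,0,0.07,0,0,0,-1],[0,0,0.07,0,0,0.04,-1],[0,0,0.07,0,0,0.09,-1],[0,0,0.07,0,0,0.14,-1],[0,0,0.07,0,0,0.2,-1]]}}

```text
clock: 16.05
position: [0.514, 0.4425, 0.0925]
tool_rot: [3.141, 0.002, -2.501]
force: [-0.2, -0.4, 11.2]
grip_width: 0.0115
finger_force: 80.5
```

```bash
python3 -c "
from workcell import observe
s=observe(); print(s['moment'],s['force'],s['tool_rot'],s['position'],s['qpos'][6])"
```

```text
[-0.20449221  0.21525143  0.03499318] [-0.23088523 -0.36166095 11.23235371] [ 3.14136315e+00  1.74922769e-03 -2.50051301e+00] [0.51397176 0.44248509 0.09249581] 1.360359795539644
```

It turns freely. Continuing clockwise while keeping it pressed.

Request:
{"op": "play_rows", "data": {"motion": [[0,0,0,0,0,0.08,-1],[0,0,0,0,0,0.16,-1],[0,0,0,0,0,0.24,-1],[0,0,0,0,0,0.32,-1],[0,0,0,0,0,0.4,-1]]}}

```text
clock: 16.55
position: [0.5142, 0.4426, 0.0926]
tool_rot: [3.141, 0.002, -2.902]
force: [-0.5, 0.2, 12.3]
grip_width: 0.0117
finger_force: 80.6
```

Request:
{"op": "play_rows", "data": {"motion": [[0,0,0,0,0,0.08,-1],[0,0,0,0,0,0.16,-1],[0,0,0,0,0,0.24,-1],[0,0,0,0,0,0.32,-1],[0,0,0,0,0,0.4,-1]]}}

```text
clock: 17.05
position: [0.5143, 0.4426, 0.0927]
tool_rot: [3.14, 0.002, 2.981]
force: [0.2, -0.1, 13.0]
grip_width: 0.0117
finger_force: 80.6
```

Request:
{"op": "play_rows", "data": {"motion": [[0,0,0,0,0,0.08,-1],[0,0,0,0,0,0.16,-1],[0,0,0,0,0,0.24,-1],[0,0,0,0,0,0.32,-1],[0,0,0,0,0,0.4,-1]]}}

```text
clock: 17.55
position: [0.5143, 0.4426, 0.0926]
tool_rot: [3.139, 0.001, 2.582]
force: [0.6, 0.1, 11.2]
grip_width: 0.0116
finger_force: 80.6
```

```bash
python3 -c "
from workcell import observe
s=observe(); print(s['moment'],s['force'],s['tool_rot'],s['position'],s['qpos'][6])"
```

```text
[-0.03451867 -0.15313529  0.06390191] [ 0.62373972  0.0742134  11.18066978] [3.13927437e+00 7.92606992e-04 2.58150906e+00] [0.51430756 0.44257718 0.09262106] 0.3752473441769582
```

Turned 80° so far. I'll creep up to the stop.

Request:
{"op": "play_rows", "data": {"motion": [[0,0,0,0,0,0.03,-1],[0,0,0,0,0,0.06,-1],[0,0,0,0,0,0.09,-1],[0,0,0,0,0,0.12,-1],[0,0,0,0,0,0.15,-1]]}}

```text
clock: 18.05
position: [0.5143, 0.4426, 0.0926]
tool_rot: [3.139, 0.0, 2.433]
force: [-0.2, -0.7, 11.0]
grip_width: 0.0119
finger_force: 80.6
```

```bash
python3 -c "
from workcell import observe
s=observe(); print(s['moment'],s['force'],s['tool_rot'],s['position'],s['qpos'][6])"
```

```text
[-0.08662868 -0.23183765  0.09910033] [-0.20721018 -0.65197347 10.99715704] [3.13915015e+00 4.46520444e-04 2.43349572e+00] [0.51433505 0.44255626 0.09263165] 0.2549179174050135
```

Request:
{"op": "play_rows", "data": {"motion": [[0,0,0,0,0,0.02,-1],[0,0,0,0,0,0.04,-1],[0,0,0,0,0,0.05,-1],[0,0,0,0,0,0.05,-1],[0,0,0,0,0,0.05,-1]]}}

```text
clock: 18.55
position: [0.5142, 0.4425, 0.0926]
tool_rot: [3.139, 0.0, 2.385]
force: [-0.2, -0.6, 12.9]
grip_width: 0.0118
finger_force: 80.6
```

```bash
python3 -c "
from workcell import observe
s=observe(); print(s['moment'],s['force'],s['tool_rot'],s['position'],s['qpos'][6])"
```

```text
[-0.11866336 -0.07354122  0.10692032] [-0.20620885 -0.60903734 12.85810562] [3.13945461e+00 3.16020102e-04 2.38491016e+00] [0.51418484 0.44250904 0.09256772] 0.21535169114071379
```

Request:
{"op": "play_rows", "data": {"motion": [[0,0,0,0,0,0.02,-1],[0,0,0,0,0,0.04,-1],[0,0,0,0,0,0.05,-1],[0,0,0,0,0,0.05,-1],[0,0,0,0,0,0.05,-1]]}}

```text
clock: 19.05
position: [0.5138, 0.4422, 0.0925]
tool_rot: [3.14, 0.0, 2.335]
force: [-3.5, -3.5, 14.7]
grip_width: 0.0117
finger_force: 81.3
```

```bash
python3 -c "
from workcell import observe
s=observe(); print(s['moment'],s['force'],s['tool_rot'],s['position'],s['qpos'][6])"
```

```text
[-0.60907817  0.50299868  0.67842059] [-3.54086434 -3.51933634 14.6861654 ] [3.14045618e+00 1.77339264e-04 2.33549362e+00] [0.51377554 0.44223034 0.09253082] 0.17506770360386553
```

The stop is reached (moment 0.68 Nm). Backing off a hair, then letting up.

Request:
{"op": "play_rows", "data": {"motion": [[0,0,0,0,0,-0.02,-1],[0,0,-0.08,0,0,-0.03,-1],[0,0,-0.16,0,0,-0.03,-1],[0,0,-0.24,0,0,-0.03,-1],[0,0,-0.3,0,0,-0.03,-1]]}}

```text
clock: 19.55
position: [0.5138, 0.4423, 0.0951]
tool_rot: [3.14, 0.0, 2.365]
force: [-0.3, -0.9, 5.9]
grip_width: 0.0114
finger_force: 79.7
```

```bash
python3 -c "
from workcell import observe
s=observe(); print(s['moment'],s['force'],s['tool_rot'],s['position'],s['qpos'][6])"
```

```text
[-0.05457935 -0.09156855  0.08825136] [-0.25348335 -0.87019332  5.88170204] [3.14046635e+00 1.43491941e-04 2.36492435e+00] [0.51381731 0.44225748 0.09509285] 0.1982677070989167
```

Request:
{"op": "play_rows", "data": {"motion": [[0,0,-0.05,0,0,0,-1],[0,0,-0.1,0,0,0,-1],[0,0,-0.15,0,0,0,-1],[0,0,-0.15,0,0,0,-1],[0,0,-0.15,0,0,0,-1]]}}

```text
clock: 20.05
position: [0.5138, 0.4422, 0.0965]
tool_rot: [3.141, 0.0, 2.365]
force: [-1.1, -1.2, 7.2]
grip_width: 0.0116
finger_force: 79.7
```

```bash
python3 -c "
from workcell import observe
s=observe(); print(s['moment'],s['force'],s['tool_rot'],s['position'],s['qpos'][6])"
```

```text
[ 0.01582577 -0.16740855  0.0623153 ] [-1.11041206 -1.18421803  7.21637815] [3.14058029e+00 1.28157816e-04 2.36487413e+00] [0.51377273 0.44224403 0.09645067] 0.1978331947673324
```

Request:
{"op": "play_rows", "data": {"motion": [[0,0,-0.04,0,0,0,-1],[0,0,-0.08,0,0,0,-1],[0,0,-0.12,0,0,0,-1],[0,0,-0.12,0,0,0,-1],[0,0,-0.12,0,0,0,-1]]}}

```text
clock: 20.55
position: [0.5137, 0.4421, 0.0974]
tool_rot: [3.141, 0.0, 2.365]
force: [1.3, 0.2, 4.4]
grip_width: 0.0115
finger_force: 79.5
```

```bash
python3 -c "
from workcell import observe
s=observe(); print(s['moment'],s['force'],s['tool_rot'],s['position'],s['qpos'][6])"
```

```text
[ 0.38027037 -0.67725947  0.09187894] [1.32004882 0.23168768 4.40461899] [3.14103327e+00 1.04281808e-04 2.36474960e+00] [0.51366132 0.44210591 0.09743136] 0.19748729334036916
```

The force drops as the lugs meet the pocket ceiling at the locked height. Releasing the grip and retreating upward.

Request:
{"op": "play_rows", "data": {"motion": [[0,0,-0.03,0,0,0,-1],[0,0,-0.03,0,0,0,-0.8],[0,0,-0.03,0,0,0,-0.5],[0,0,-0.03,0,0,0,-0.2],[0,0,-0.03,0,0,0,-0.2]], "squeeze": 40}}

```text
clock: 21.05
position: [0.513, 0.4417, 0.0972]
tool_rot: [-3.14, -0.0, 2.365]
force: [0.3, -0.0, -0.7]
grip_width: 0.0342
finger_force: 0.0
```

Request:
{"op": "play_rows", "data": {"motion": [[0,0,-0.5,0,0,0,-0.2],[0,0,-2,0,0,0,-0.2],[0,0,-5,0,0,0,-0.2],[0,0,-8,0,0,0,-0.2],[0,0,-11,0,0,0,-0.2]]}}

```text
clock: 21.55
position: [0.5135, 0.4419, 0.2101]
tool_rot: [3.141, 0.0, 2.365]
force: [0.5, 0.8, -0.8]
grip_width: 0.0342
finger_force: 0.0
```

Request:
{"op": "play_rows", "data": {"motion": [[-3,0,-1,0,0,0,-0.2],[-6,0,-1,0,0,0,-0.2],[-6,0,-1,0,0,0,-0.2],[-6,0,-1,0,0,0,-0.2],[-6,0,-1,0,0,0,-0.2]]}}

```text
clock: 22.05
position: [0.5556, 0.4007, 0.218]
tool_rot: [3.141, -0.001, 2.366]
force: [-0.9, 0.2, 0.4]
grip_width: 0.0346
finger_force: 0.0
```

```bash
python3 look.py w5
python3 - <<'E'
from h import *
z=np.load('w5.npz'); p,d,X=cloud(0,'w5.npz'); hsv=cv2.cvtColor(p,cv2.COLOR_RGB2HSV).astype(int)
b=(abs(hsv[...,0]-110)<14)&(hsv[...,1]>140)&(d>0)
n,l,st,ce=cv2.connectedComponentsWithStats(b.astype(np.uint8))
for k in range(1,n):
    if st[k,4]>60:
        Q=X[l==k]; print(st[k],ce[k].round(1),np.percentile(Q,[2,50,98],axis=0).round(4).tolist())
cart=b&(np.hypot(X[...,0]-.5137,X[...,1]-.4421)<.06)
bar=cart&(X[...,2]>.142); disc=cart&(X[...,2]<.135)&(X[...,2]>.11)
print("bar",pca(X[bar][:,:2]),np.median(X[bar][:,2]),"disc z",np.median(X[disc][:,2]))
cn=max(cv2.findContours(cart.astype(np.uint8),cv2.RETR_EXTERNAL,cv2.CHAIN_APPROX_NONE)[0],key=len)[:,0]
q=onplane(z,cn,.1235); print("disc c",least_squares(lambda v:np.linalg.norm(q-v,axis=1)-.036,q.mean(0),loss='soft_l1',f_scale=.0005).x)
E
```

```text
{'clock': 22.05, 'qpos': [-0.9133, 0.6322, 0.3383, 1.4208, -0.2197, 1.1255, 0.2539], 'position': [0.5556, 0.4007, 0.218], 'tool_rot': [3.1413, -0.0006, 2.3656], 'force': [-0.916, 0.1956, 0.3899]}
cam [0.5005 0.4543 0.3897] [[0.701, 0.713, 0.001], [0.681, -0.669, 0.297], [0.213, -0.208, -0.955]] 335.85841581805767
[ 272  112   92   95 6748] [317.5 159.3] [[0.4811, 0.4105, 0.1231], [0.5124, 0.4431, 0.1249], [0.5449, 0.4744, 0.1532]]
[226 262  38  15 477] [244.6 269. ] [[0.5218, 0.3235, 0.1211], [0.534, 0.335, 0.1242], [0.5464, 0.3463, 0.1257]]
bar (array([0.51397572, 0.44108881]), np.float64(2.3338341480298013), array([0.00438863, 0.01688667])) 0.15213483033786093 disc z 0.12470226548087648
disc c [0.51346917 0.44202765]
```

Locked: grip height is about 0.137 m, the axis offset is under 1 mm, and the bar is 3.7° from the lock line. Now for the valve: shut the fingers and go down on the housing side of the lever grip.

Request:
{"op": "play_rows", "data": {"motion": [[-0.3,-2,0,0,0,0,-1],[-0.6,-4,0,0,0,0,-1],[-0.8,-6.2,0,0,0,0,-1],[-0.8,-6.2,3,0,0,0,-1],[-0.8,-6.2,6,0,0,0,-1]]}}

```text
clock: 22.6
position: [0.518, 0.351, 0.158]
tool_rot: [3.139, -0.0, 2.366]
force: [0.7, -0.1, -0.3]
grip_width: -0.0003
finger_force: 0.0
```

Request:
{"op": "play_rows", "data": {"motion": [[0,0,2,0,0,0,-1],[0,0,4,0,0,0,-1],[0,0,4,0,0,0,-1],[0,0,4,0,0,0,-1],[0,0,4,0,0,0,-1]]}}

```text
clock: 23.1
position: [0.5188, 0.3507, 0.1188]
tool_rot: [3.14, 0.0, 2.365]
force: [0.0, -0.5, 0.8]
grip_width: -0.0005
finger_force: 0.0
```

```bash
python3 look.py w6
cat > valve.py <<'E'
import sys
from h import *
p,d,X=cloud(0,sys.argv[1]); hsv=cv2.cvtColor(p,cv2.COLOR_RGB2HSV).astype(int)
X0=np.array([np.cos(.698),np.sin(.698)]); Y0=np.array([-X0[1],X0[0]]); pv=np.array([.5137,.442])-.095*Y0
F=np.stack([(X[...,:2]-pv)@X0,(X[...,:2]-pv)@Y0,X[...,2]],-1)
near=(np.hypot(F[...,0],F[...,1])<.085)&(d>0)&(F[...,1]<.03)
b=(abs(hsv[...,0]-110)<14)&(hsv[...,1]>140)&near&(F[...,2]>.095)&(F[...,2]<.135)
q=F[b]; print("lever",b.sum(),np.percentile(q,[2,50,98],axis=0).round(4).tolist(),"angle",np.arctan2(-q[:,1].mean(),-q[:,0].mean()))
E
python3 valve.py w6.npz
python3 - <<'E'
from h import *
p,d,X=cloud(0,'w6.npz'); 
X0=np.array([np.cos(.698),np.sin(.698)]); Y0=np.array([-X0[1],X0[0]]); pv=np.array([.5137,.442])-.095*Y0
F=np.stack([(X[...,:2]-pv)@X0,(X[...,:2]-pv)@Y0,X[...,2]],-1)
P=np.load('w6.npz'); sat=cv2.cvtColor(p,cv2.COLOR_RGB2HSV)[...,1]
m=(d>0)&(sat<110)&(p.max(-1)<90)&(F[...,2]>.12)&(F[...,2]<.185)&(abs(F[...,0]+.055)<.03)&(abs(F[...,1]-.022)<.02)
print("finger",m.sum(),np.percentile(F[m],[1,50,99],axis=0).round(4).tolist())
E
```

```text
{'clock': 23.1, 'qpos': [-0.8922, 0.6413, 0.3069, 1.6856, -0.2429, 0.8507, 0.3126], 'position': [0.5188, 0.3507, 0.1188], 'tool_rot': [3.1401, 0.0002, 2.3651], 'force': [0.0189, -0.51, 0.7866]}
cam [0.4636 0.4042 0.2905] [[0.701, 0.713, 0.002], [0.68, -0.67, 0.298], [0.214, -0.207, -0.955]] 335.85841581805767
finger 2215 [[-0.0687, 0.0175, 0.1531], [-0.0559, 0.0328, 0.1708], [-0.0429, 0.0344, 0.1849]]Traceback (most recent call last):
  File "valve.py", line 8, in <module>
    q=F[b]; print("lever",b.sum(),np.percentile(q,[2,50,98],axis=0).round(4).tolist(),"angle",np.arctan2(-q[:,1].mean(),-q[:,0].mean()))
                                  ~~~~~~~~~~~~~^^^^^^^^^^^^^^^^^^^^
    return _quantile_unchecked(
        a, q, axis, out, overwrite_input, method, keepdims, weights)
    return _ureduce(a,
                    func=_quantile_ureduce_func,
    ...<5 lines>...
                    overwrite_input=overwrite_input,
                    method=method)
    r = func(a, **kwargs)
    result = _quantile(arr,
                       quantiles=q,
    ...<2 lines>...
                       out=out,
                       weights=wgt)
    slices_having_nans = np.isnan(arr[-1, ...])
                                  ~~~^^^^^^^^^
IndexError: index -1 is out of bounds for axis 0 with size 0
```

Request:
{"op": "play_rows", "data": {"motion": [[0.2,0,1,0,0,0,-1],[0.2,0,2,0,0,0,-1],[0.2,0,3,0,0,0,-1],[0.2,0,4,0,0,0,-1],[0.2,0,4.8,0,0,0,-1]]}}

```text
clock: 23.65
position: [0.5168, 0.3513, 0.0683]
tool_rot: [-3.141, -0.0, 2.365]
force: [-0.3, 0.5, 0.3]
grip_width: -0.0006
finger_force: 0.0
```

Request:
{"op": "play_rows", "data": {"motion": [[0,0,0,0,0,0,-1],[0,0,0,0,0,0,-1],[-0.1,0,0,0,0,0,-1],[-0.2,0,0,0,0,0,-1],[-0.4,0,0,0,0,0,-1]]}}

```text
clock: 24.15
position: [0.5201, 0.3488, 0.0699]
tool_rot: [3.141, -0.0, 2.365]
force: [0.4, -0.3, -0.1]
grip_width: -0.0002
finger_force: 0.0
```

Request:
{"op": "play_rows", "data": {"motion": [[-0.8,-0.35,0,0,0,0,-1],[-1.7,-0.6,0,0,0,0,-1],[-2.55,-0.65,0,0,0,0,-1],[-3.4,-0.6,0,0,0,0,-1],[-4.3,-0.35,0,0,0,0,-1]]}}

```text
clock: 24.65
position: [0.5486, 0.3154, 0.0696]
tool_rot: [-3.141, -0.0, 2.364]
force: [-1.7, 1.4, -0.1]
grip_width: 0.0001
finger_force: 0.9
```

Request:
{"op": "play_rows", "data": {"motion": [[-0.9,0.35,0,0,0,0,-1],[-1.65,0.9,0,0,0,0,-1],[-2.4,1.55,0,0,0,0,-1],[-3,2.35,0,0,0,0,-1],[-3,2.35,0,0,0,0,-1]]}}

```text
clock: 25.15
position: [0.5874, 0.3118, 0.0694]
tool_rot: [3.141, 0.001, 2.364]
force: [-0.0, 0.2, 0.2]
grip_width: 0.0002
finger_force: 0.0
```

```bash
python3 - <<'E'
from workcell import viewer,observe
import numpy as np
for n in ("top","side","wrist"):
    i=viewer.camera_info(n); p,d=viewer.grab_frame(n); np.savez("v1_"+n,p=p,d=d,**i)
s=observe(); print(s['position'],s['force'],s['moment'])
E
for n in wrist top side; do echo $n; python3 valve.py v1_$n.npz 2>&1 | tail -1; done
```

```text
[0.58580403 0.31185966 0.06943943] [ 0.41455096 -0.57267831 -1.01085235] [0.02764981 0.01339137 0.05717697]
wrist
lever 1298 [[-0.0116, -0.0519, 0.1159], [-0.0062, -0.0432, 0.1239], [0.0007, -0.0368, 0.1256]] angle 1.4332839852874653
top
IndexError: index -1 is out of bounds for axis 0 with size 0
side
lever 25 [[-0.0156, -0.0732, 0.1115], [-0.0095, -0.0675, 0.1205], [-0.0016, -0.0605, 0.1257]] angle 1.4324992506909449
```

The lever is at about 1.43 rad. I'll nudge it on towards its stop, watching the force.

Request:
{"op": "play_rows", "data": {"motion": [[0,0.2,0,0,0,0,-1],[0,0.4,0,0,0,0,-1],[0,0.6,0,0,0,0,-1],[0,0.7,0,0,0,0,-1],[0,0.8,0,0,0,0,-1]]}}

```text
clock: 25.8
position: [0.5916, 0.3174, 0.0695]
tool_rot: [-3.141, 0.0, 2.365]
force: [-1.8, -3.9, 0.3]
grip_width: -0.0002
finger_force: 2.2
```

Request:
{"op": "play_rows", "data": {"motion": [[0,0.1,0,0,0,0,-1],[0,0.2,0,0,0,0,-1],[0,0.25,0,0,0,0,-1],[0,0.3,0,0,0,0,-1],[0,0.3,0,0,0,0,-1]]}}

```text
clock: 26.3
position: [0.592, 0.3177, 0.0693]
tool_rot: [-3.137, -0.001, 2.364]
force: [-14.1, -12.4, 9.9]
grip_width: -0.0002
finger_force: 9.3
```

```bash
python3 - <<'E'
from workcell import viewer,observe
import numpy as np
for n in ("side","wrist"):
    i=viewer.camera_info(n); p,d=viewer.grab_frame(n); np.savez("v2_"+n,p=p,d=d,**i)
s=observe(); print(s['position'],s['force'],s['moment'])
E
for n in wrist side; do echo $n; python3 valve.py v2_$n.npz 2>&1 | tail -1; done
```

```text
[0.59200303 0.31766353 0.06930056] [-13.22339307 -11.3906875    9.64753706] [-2.36005305  2.66961672 -0.14475383]
wrist
lever 1129 [[-0.0063, -0.0511, 0.1177], [-0.0001, -0.0422, 0.124], [0.0058, -0.0369, 0.1256]] angle 1.5676211219652705
side
lever 25 [[-0.006, -0.0731, 0.1134], [-0.0034, -0.0655, 0.1205], [0.0049, -0.0595, 0.1256]] angle 1.5392958673619113
```

The lever is at its stop at about 1.56 rad. Backing away and up.

Request:
{"op": "play_rows", "data": {"motion": [[0,-0.5,0,0,0,0,-1],[0,-1.5,0,0,0,0,-1],[0,-1.5,-2,0,0,0,-1],[0,-1.5,-6,0,0,0,-1],[0,-1.5,-10,0,0,0,-1]]}}

```text
clock: 26.9
position: [0.5826, 0.3085, 0.1705]
tool_rot: [-3.141, -0.0, 2.365]
force: [0.7, 0.3, 0.3]
grip_width: 0.0001
finger_force: 0.0
```

Request:
{"op": "play_rows", "data": {"motion": [[-2,-3,-3,0,0,0,-1],[-4,-6,-5,0,0,0,-1],[-4,-8,-5,0,0,0,-1],[-4,-8,-5,0,0,0,-1],[-4,-8,-5,0,0,0,-1]]}}

```text
clock: 27.4
position: [0.5554, 0.2241, 0.2199]
tool_rot: [3.141, -0.0, 2.365]
force: [0.3, -0.3, 0.4]
grip_width: 0.0002
finger_force: 0.0
```

```bash
python3 look.py w7; python3 valve.py w7.npz 2>&1|tail -1
python3 - <<'E'
from h import *
p,d,X=cloud(0,'w7.npz'); hsv=cv2.cvtColor(p,cv2.COLOR_RGB2HSV).astype(int)
cart=(abs(hsv[...,0]-110)<14)&(hsv[...,1]>140)&(d>0)&(np.hypot(X[...,0]-.5137,X[...,1]-.4421)<.045)
bar=cart&(X[...,2]>.142); disc=cart&(X[...,2]<.135)&(X[...,2]>.11)
print("bar",bar.sum(),pca(X[bar][:,:2]),np.median(X[bar][:,2]),"disc z",np.median(X[disc][:,2]),disc.sum())
E
```

```text
{'clock': 27.4, 'qpos': [-0.7225, 0.484, 0.3471, 1.6683, -0.1875, 1.0212, 0.4801], 'position': [0.5554, 0.2241, 0.2199], 'tool_rot': [3.1406, -0.0003, 2.3649], 'force': [0.3335, -0.3403, 0.4313]}
cam [0.5003 0.2776 0.3915] [[0.701, 0.713, 0.002], [0.68, -0.67, 0.297], [0.213, -0.207, -0.955]] 335.85841581805767
lever 621 [[-0.0063, -0.0682, 0.1208], [-0.0015, -0.0529, 0.1243], [0.0048, -0.0384, 0.1261]] angle 1.54573408225542
bar 192 (array([0.53123037, 0.4218947 ]), np.float64(-2.517054251725216), array([0.0009157 , 0.00326772])) 0.14818379699829945 disc z 0.1247337323378924 1861
```

```bash
python3 -c "
from workcell import bot; print(bot.job_done())"
```

```text
the job is handed in; nothing more can be done
None
```

The cartridge is locked in the housing (grip point about 137 mm up, bar about 4° from the lock line), the valve lever is fully open at about 1.55 rad, the arm is clear, and the job was handed in at about 27 s; the hand-in gave no verdict.

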